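Pack up the hole-saw case and shut it

ROBOT

A 6-joint arm with a two-finger parallel gripper is mounted at the origin on the work surface. World frame = base frame: x ahead of the robot, y to its left, z up, the work surface at z = 0. Lengths are in m, angles in rad, forces in N, time in s.
With the tool pointing down it reaches from about 0.325 to 0.9 m from the base axis. Payload 6.1 kg.
Tool frame: the origin (TCP) lies on the centre line of the jaws, within the pads' length; the fingertips stand robot.tip_extent ahead of it and the grasp point (between the pads) lies 11 mm behind it (robot.tip_extent is the distance from the TCP to the fingertips, in m); z points along the fingers, y is the line along which they close (so a half turn about z gives the same grasp; the last joint's range is limited). The gripper opens to 87 mm and grips with 3 to 60 N. Pads are 19 mm wide; open, the fingers measure 117 mm over their backs; the gripper's body (75 mm by 190 mm) begins 51 mm behind the grasp point.
Start: joints at [-1.461, 0.22, 1.526, -0, 1.395, -0.126], TCP at [0.146, -0.608, 0.21] pointing down, gripper open.
Joint ranges: [-2.98, 2.98], [-0.91, 2.08], [0.09, 2.57], [-1.24, 4.39], [0.2, 2.65], [-2.68, 2.68]. Speed limits (rad/s): [2.57, 2.57, 3.01, 3.14, 3.14, 3.14].

INTERFACE

Orientations are given as a 3x3 rotation matrix whose columns are the frame's x, y, z axes.
In Python, from bench import robot, imaging, job gives the robot as it stands. The module is installed in compiled form; this text tells all that it offers.
- The arm moves only by the tool drive_tool, never from a script. Its argument "deltas" is one flat list of numbers, 7 for each row, row after row: the shift along the tool's x, y, z in mm, then the turn, a rotation vector about the tool's x, y, z in degrees, then the gripper command: -1 is shut, 1 is fully open, values between are in proportion. In form: [tx, ty, tz, ax, ay, az, fingers, tx, ty, tz, ax, ay, az, fingers, ...]. A call has 1 to 8 rows; each row is the pose to reach, as a shift and turn from the pose commanded when the call began, along the tool's axes at that moment; what a row does not reach only later rows make up. A row lasts 1/8 s, in which the tool goes at most 62.5 mm and 10.7 degrees, less where a joint would pass 70% of its speed; a pose out of reach is approached as far as the arm can. A call with a gripper value outside its range is refused whole. The fingers move at their own pace and stop on an object; the grip force is fixed at half the most. Time passes only in rows, so rows that repeat a pose let the fingers close. It gives the time, the measured TCP pose, the force, the opening and the grip force at its end, in the units of the state.
- robot.get_obs(): the state, without advancing time (a new reading comes with each control period).
- imaging.grab_frame(name): name is "side" or "top"; returns a dict with "frame" (400x640x3 uint8, red, green, blue), "z_map" (400x640 float32, m along the optical axis (not along the pixel's ray), 0 where there is no reading), "fov_y" (degrees; the focal length in pixels is half the picture's height over the tangent of half this angle, whatever the lens; pixels are square), "cx", "cy" (the principal point, pixels), "eye" and "rotation" of the camera in the world. Camera axes: x right, y down, z forward; pixel columns grow to the right and rows downward; lengths in m; the calibration is good to about 2 mm. A picture is of the moment at which its call begins.
- job.close_job(): hands the job in; it is judged then, once.
The state is a dict: "time_s": time; "q": joint angles; "qd": joint speeds; "joint_torque": joint torques, N m; "ee_pos": TCP position; "tool_rot": TCP orientation; "wrist_force": force on the tool from outside, world axes, zero at the start; "torque": the same for the moment, N m; "width": opening from 0.0 (shut) to 1.0 (fully open); "grasp_force": force on a finger pad.
Only numpy, scipy, OpenCV 4.12 (cv2) and the standard library are available. Lean on these libraries where they do the work, as an engineer would, in place of code of your own. Each camera call takes 0.05 s, during which the arm holds its last target. There are 200 camera calls.

TASK

Pack up the hole-saw kit: take the arbor that was left lying on top of the biggest hole saw and lay it down in the long empty bay of the case, and put the hole saw that stands on the bench into the short empty bay. Once both lie below the rim, close the lid fully without slamming it. Leave the other hole saws in their bays and do not disturb the pipe cap, the tube offcut or the hammer on the bench.

Things in the scene. Friction and masses are not known exactly. Their poses are not given: they have to be found in the camera images.
- case: Open grey steel case, dark insert, 191 (x) by 261 (y) by 60 mm high, fixed. Origin: centre of its underside; z up, +x to the hinge, -x to the front (handle stands out 24 mm). Walls and floor 4 mm: inner floor at z 4 mm (22 mm in the long bay), rim at z 60 mm. Dividers 3 mm thick, tops at z 34 mm: at x 0, full length; front half (x<0) at y +30 mm; hinge half at y -46.5 and +46.5 mm.
- long_bay (a point): Centre of the floor of the long empty bay, front half of the case: 90 mm (case x) by 155 mm (case y), a shallow seat: its floor is 22 mm above the case's underside, 38 mm below the rim. At (-46.5, -49, 22) mm in the case's frame; axes as the case's.
- short_bay (a point): Centre of the floor of the short empty bay, front half of the case: 90 mm (case x) by 95 mm (case y), 56 mm deep to the rim. At (-46.5, +79, 4) mm in the case's frame; axes as the case's.
- lid (a joint): Lid angle: 0 = shut flat on the rim, grows as it opens, 1.57 = upright, starts leaning back at 1.7 to 1.9 (stop 1.95). The lid is a flat grey steel panel 3 mm thick, 191 mm from hinge to free edge, 261 mm long, 0.32 kg. Its stiff hinge (0.45 N m friction) holds it at any angle; 1 to 3 N at the free edge move it. No latch: once pressed down to the rim it stays shut.
- lid_hinge (a point): Middle of the lid's hinge line, at (95.5, 0, 60.5) mm in the case's frame; the hinge axis is the case's y. Its axes turn with the lid: -x runs from the hinge to the free edge, +z is the normal of the outer face (up when shut), which lies 3 mm above this point.
- lid_edge (a point): Middle of the lid's free edge, 191 mm from the hinge line, half-way through the panel. Axes as lid_hinge.
- arbor_mid (a point): Centre of the hole-saw arbor's hexagonal body (27 mm across flats, 24 mm long), near the centre of mass. Steel, 0.19 kg, 108 mm long, axis = x: to -x a hex shank 11 mm across, 42 mm long; to +x a threaded nose 15 mm across, 10 mm long, then a 6 mm pilot drill, 32 mm long. Starts lying level on a flat of its body on the 76 mm saw's cap, its axis 13.5 mm above it, its top 16 mm above the rim.
- saw44_mid (a point): hole saw, bare steel cup with its flat cap up and teeth down, 44 mm in diameter, 45 mm high, 0.13 kg: the one standing on the bench. This point is its centre, half-way up; z up.
- saw76_mid (a point): hole saw, bare steel cup with its flat cap up and teeth down, 76 mm in diameter, 45 mm high, in the middle bay of the hinge half of the case; centre, half-way up. Stays there.
- saw57_mid (a point): hole saw, bare steel cup with its flat cap up and teeth down, 57 mm in diameter, 45 mm high, in the hinge half's bay at case -y; centre, half-way up. Stays there.
- saw64_mid (a point): hole saw, bare steel cup with its flat cap up and teeth down, 64 mm in diameter, 45 mm high, in the hinge half's bay at case +y; centre, half-way up. Stays there.
- pipe_cap: Bystander: black domed weld cap, 60 mm in diameter, 40 mm high, open side down on the bench. Origin: centre of its underside.
- tube: Bystander: offcut of thin tube standing on end on the bench, 48 mm in diameter, 60 mm high, open at the top. Origin: centre of its underside.
- hammer: Bystander: hammer with a blue handle, 260 mm long, lying on the bench; about 30 mm high. Origin: under its middle, x along the handle to the head.
Not all that is in view belongs to the job. What is shaped like the part that bears arbor_mid but pink or red is not meant. What is shaped like the part that bears saw64_mid but yellow is not meant.

How it is judged:
On the way:
1. the arbor lies in the long bay and the 44 mm hole saw in the short bay, both below the rim, while the lid is still open (more than 0.8 rad) (x of arbor_mid in the frame of case between -0.092 and -0.001 m and y of arbor_mid in the frame of case between -0.127 and 0.029 m and z of arbor_mid in the frame of case below 0.042 m and x of saw44_mid in the frame of case between -0.092 and -0.001 m and y of saw44_mid in the frame of case between 0.031 and 0.127 m and z of saw44_mid in the frame of case below 0.034 m and value of joint lid above 0.8 rad), for 0.2 s.
At the end, for the whole second after the job is handed in: Lid shut (within 0.04 rad); centre of the arbor's body within the long bay and under 42 mm above the bench; centre of the 44 mm saw within the short bay and the 57, 64 and 76 mm saws still in their own bays, all under 34 mm above the bench; arbor and 44 mm saw at rest (value of joint lid below 0.04 rad and x of arbor_mid in the frame of case between -0.092 and -0.001 m and y of arbor_mid in the frame of case between -0.127 and 0.029 m and z of arbor_mid in the frame of case below 0.042 m and x of saw44_mid in the frame of case between -0.092 and -0.001 m and y of saw44_mid in the frame of case between 0.031 and 0.127 m and z of each of saw44_mid, saw76_mid, saw57_mid, saw64_mid in the frame of case below 0.034 m and x of saw76_mid in the frame of case between 0.001 and 0.092 m and y of saw76_mid in the frame of case between -0.046 and 0.046 m and x of saw57_mid in the frame of case between 0.001 and 0.092 m and y of saw57_mid in the frame of case between -0.127 and -0.046 m and x of saw64_mid in the frame of case between 0.001 and 0.092 m and y of saw64_mid in the frame of case between 0.046 and 0.127 m and linear speed of each of arbor, saw44 below 0.03 m/s); the robot touches nothing.
It fails at once if the pipe cap is moved more than 30 mm (distance of pipe_cap from where it was at the start of the episode above 0.03 m).
It fails at once if the tube offcut is moved more than 30 mm (distance of tube from where it was at the start of the episode above 0.03 m).
It fails at once if the hammer is moved more than 30 mm (distance of hammer from where it was at the start of the episode above 0.03 m).
It fails at once if the lid slams (closes faster than 4 rad/s) (velocity of joint lid below -4 rad/s).
It also fails if it takes over 69 s, if anything falls off the work surface, if the arm or the gripper's body presses on something with over 40 N, if the wrist force passes 120 N, or if a joint passes its speed limit or range.

## Working session

There is one attempt and no reset: what is moved stays moved. The work goes in short steps, Python scripts to look and compute and a tool call to move; the robot and the scene stay as the last step left them, time stands still between calls to the robot, and variables do not carry over. Pictures are saved under pics/ and viewed, at most 10 in all, crops included, and the job is handed in when it is done.

Besides the shell and the picture viewer there is one more tool, called by a JSON object that holds its "op" and its "data". drive_tool: Moves the arm, as the interface text tells. Its arguments: {"type":"object","properties":{"deltas":{"type":"array"}},"required":["deltas"]}

```bash
mkdir -p pics
cat > h.py <<'E'
import numpy as np, cv2
from bench import robot, imaging, job
def grab(n):
    f=imaging.grab_frame(n); z=f["z_map"]; h,w=z.shape
    fl=h/2/np.tan(np.radians(f["fov_y"])/2)
    u,v=np.meshgrid(np.arange(w),np.arange(h))
    P=np.stack([(u-f["cx"])/fl*z,(v-f["cy"])/fl*z,z],-1)@np.array(f["rotation"]).T+np.array(f["eye"])
    P[z==0]=np.nan
    return f["frame"],P,f
def save(im,name): cv2.imwrite("pics/"+name,cv2.cvtColor(im,cv2.COLOR_RGB2BGR))
E
python3 - <<'E'
from h import *
a,P,f=grab("top"); b,Q,g=grab("side")
save(a,"top0.png"); save(b,"side0.png")
np.save("top0.npy",P);np.save("side0.npy",Q);np.save("top0i.npy",a)
for k in(f,g): print(k["eye"],k["rotation"],k["fov_y"])
o=robot.get_obs(); print(o["time_s"],o["ee_pos"],o["tool_rot"],robot.tip_extent)
E
```

```text
[0.35623954 0.04854958 1.31753781] [[-0.02710842 -0.98690931  0.15898161]
 [-0.9994961   0.02413254 -0.0206196 ]
 [ 0.01651305 -0.15946047 -0.9870662 ]] 46.240457181418186
[ 0.02125838 -0.89315965  0.69468441] [[ 0.85674998 -0.27576975  0.43581019]
 [-0.51519114 -0.41894686  0.74770423]
 [-0.0236129  -0.86512113 -0.50100684]] 52.107336874259886
0.1 [ 0.14593269 -0.60713878  0.20914061] [[ 9.72323170e-01  2.33639909e-01 -2.12910201e-04]
 [ 2.33639926e-01 -9.72321675e-01  1.71619394e-03]
 [ 1.93954194e-04 -1.71843946e-03 -9.99998505e-01]] 0.008
```

View pics/top0.png

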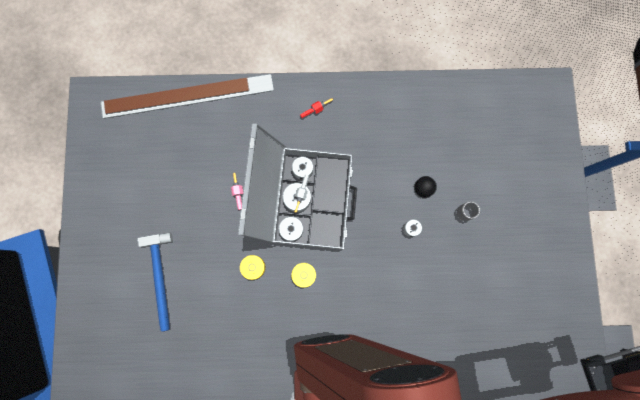

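View pics/side0.png

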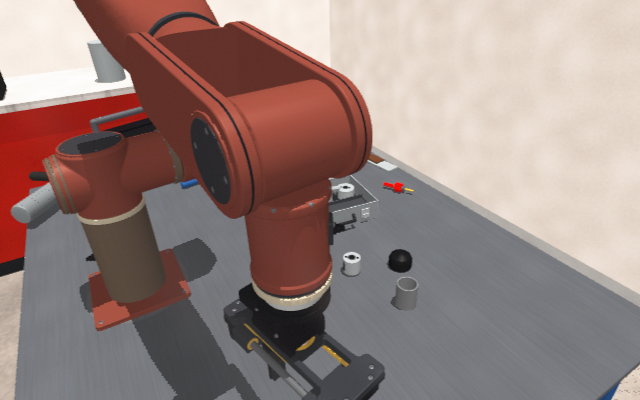

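The steel arbor is on the biggest saw at about (302,190). Its look-alikes are the red one (316,109) and the pink one (238,190), which are excluded by colour. The 44 mm saw is the steel cup at (413,228). It could be confused with the tube (469,211), the pipe cap (426,187) and the yellow saws (252,267) and (304,275). Next, a close crop and measurements.

Run:
```python
from h import *
a=np.load("top0i.npy");P=np.load("top0.npy")
c=a[115:260,230:490]; save(cv2.resize(c,None,fx=3,fy=3,interpolation=cv2.INTER_CUBIC),"crop0.png")
v,u=np.mgrid[:400,:640]
def reg(u0,u1,v0,v1,z0,z1):
    m=(u>=u0)&(u<u1)&(v>=v0)&(v<v1)&(P[...,2]>z0)&(P[...,2]<z1); return P[m],m
for n,r in dict(saw44=(400,425,215,245,.03,.06),cap=(410,440,172,202,.006,.06),tube=(452,485,198,226,.05,.07),saw57=(288,318,155,182,.04,.058),saw64=(276,306,214,244,.04,.058),saw76=(280,313,180,214,.04,.053),arb=(280,320,165,214,.064,.085)).items():
    p,m=reg(*r); 
    c,rad=cv2.minEnclosingCircle(p[:,:2].astype(np.float32))
    print(n,len(p),p[:,:2].mean(0).round(4),np.round(c,4),round(rad,4),np.median(p[:,2]).round(4))
# rim
p,m=reg(282,360,140,255,.056,.063)
m=m.astype(np.uint8); print(len(p)); r=cv2.minAreaRect(p[:,:2].astype(np.float32)); print(r,cv2.boxPoints(r))
# top-height histogram over arbor
print(np.round(P[178:214:2,284:320:3,2]*1000).astype(float))
# lid
for (vv,uu) in [(135,255),(150,280),(240,250),(180,262),(245,275),(200,250),(200,272)]: print(vv,uu,P[vv,uu].round(3))
```

```text
saw44 219 [ 0.4712 -0.232 ] [ 0.4722 -0.2334] 0.0226 0.0444
cap 377 [ 0.5874 -0.2761] [ 0.5965 -0.2746] 0.051 0.0333
tube 101 [ 0.5139 -0.3896] [ 0.5149 -0.3902] 0.0241 0.0578
saw57 326 [0.6483 0.0667] [0.6484 0.0663] 0.0289 0.0486
saw64 469 [0.476  0.1033] [0.4756 0.105 ] 0.0528 0.0486
saw76 412 [0.5639 0.0894] [0.5729 0.0911] 0.0478 0.0483
arb 194 [0.5798 0.0735] [0.5865 0.1067] 0.0672 0.0695
356
((0.5605176091194153, 0.040405675768852234), (0.19281062483787537, 0.26171478629112244), 82.76705932617188) [[ 0.41856372 -0.03875707]
 [ 0.67819595 -0.0717079 ]
 [ 0.7024715   0.11956842]
 [ 0.44283926  0.15251926]]
[[ 4. -4.  6.  6.  9. 21. 23. 61. 64.  8.  4. 18.]
 [27. 32. 31. 38. 27.  4.  2. 65.  3.  2.  5. 25.]
 [ 1.  3.  7. 13. 13. 16. 26. 66. 28. 32. 30. 19.]
 [ 3.  6.  3. 51. 49. 48. 70. 70.  2.  7. 35. 27.]
 [ 4.  5. 46. 47. 53. 44. 70. 66.  1.  1. 24. 19.]
 [ 7. 50. 51. 47. 45. 76. 70. 65.  5.  4. 31. 24.]
 [ 5. 44. 51. 45. 50. 74. 72. 77. 50. -2. 34. 20.]
 [48. 45. 42. 49. 69. 83. 72. 74. 46.  4. 30. 28.]
 [53. 51. 48. 48. 68. 73. 79. 69. 45.  6. 19. 25.]
 [46. 46. 49. 50. 70. 75. 79. 66. 52. -0. 23. 20.]
 [46. 45. 47. 52. 49. 71. 65. 57. 48.  3. 21. 20.]
 [49. 49. 50. 47. 48. 70. 48. 48. 49.  1. 21. 20.]
 [39. 45. 46. 48. 51. 64. 50. 47. 47.  4. 22. 22.]
 [ 6. 52. 48. 48. 46. 48. 52. 48. 42.  6. 17. 24.]
 [ 6. 43. 57. 50. 67. 47. 48. 53.  4.  4. 27. 18.]
 [ 6.  8. 53. 48. 63. 50. 42. 29.  6.  5. 18. 20.]
 [ 0.  7.  6. 35. 62. 42. 23.  3. -2.  5. 31. 35.]
 [33.  8.  5.  7.  4.  8.  1.  6.  3. 38.  5.  4.]]
135 255 [0.683 0.174 0.241]
150 280 [0.689 0.126 0.078]
240 250 [ 0.452  0.218 -0.001]
180 262 [0.59  0.167 0.162]
245 275 [ 0.437  0.149 -0.001]
200 250 [0.532 0.191 0.21 ]
200 272 [0.549 0.148 0.094]
```

View pics/crop0.png

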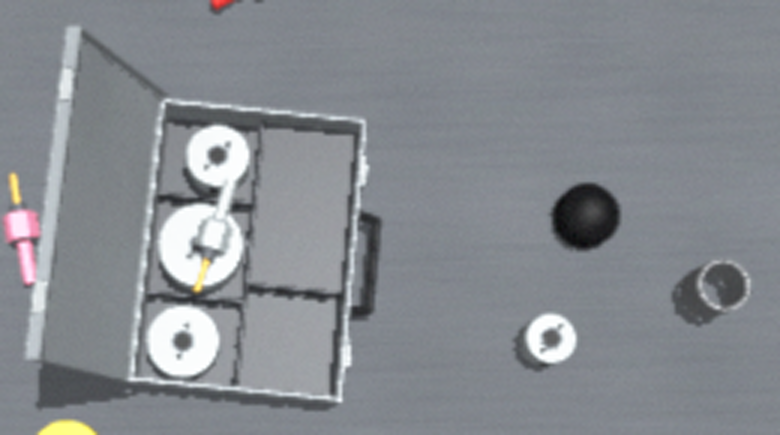

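The crop confirms the steel arbor lying on the 76 mm saw, with its body at crop (214,235), pilot to (200,285) and shank to (232,178). The 44 mm saw is at crop (551,338), and the tube and cap are well clear of it. Now I'll fit the arbor, the case frame and the lid.

```bash
cat >> h.py <<'E'
ang=np.radians(82.77); cx=np.array([np.cos(ang),np.sin(ang)]); cy=np.array([-cx[1],cx[0]])
C=np.array([.5605,.0404])
def tocase(p): p=np.asarray(p); return np.concatenate([np.stack([(p[...,:2]-C)@cx,(p[...,:2]-C)@cy],-1),p[...,2:3]],-1)
def toworld(x,y): return C+x*cx+y*cy
E
python3 - <<'E'
from h import *
P=np.concatenate([tocase(np.load("top0.npy")).reshape(-1,3),]) 
Q=tocase(np.load("side0.npy")).reshape(-1,3)
P=P[~np.isnan(P[:,0])]
m=(P[:,2]>.056)&(P[:,2]<.085)&(P[:,0]>-.03)&(P[:,0]<.085)&(abs(P[:,1])<.1)
p=P[m]*1000
l=cv2.fitLine(p[:,:2].astype(np.float32),cv2.DIST_HUBER,0,.01,.01).ravel(); d=l[:2]; d=d*np.sign(d[1])
s=(p[:,:2]-l[2:])@d; t=(p[:,:2]-l[2:])@[-d[1],d[0]]
k=abs(t)<20; print(len(p),"line",l,np.percentile(s[k],[0,2,50,98,100]),s[k].round(0).astype(int)[np.argsort(s[k])][[0,1,2,3,-4,-3,-2,-1]])
b=p[(p[:,2]>72)]; print("body",b.mean(0), "mid",l[2:]+d*(s[k].min()+s[k].max())/2)
for a in range(-60,60,8):
    q=p[(s>=a)&(s<a+8)]; 
    if len(q): print(a,len(q),q.mean(0).round(1),np.ptp(t[(s>=a)&(s<a+8)]).round(1))
# lid
m=(P[:,0]>.098)&(P[:,0]<.19)&(abs(P[:,1])<.12)&(P[:,2]>.07); L=P[m]; r=np.polyfit(L[:,2]-.0605,L[:,0],1); print("lid",r,1.5708+np.arctan(r[0]),L[:,2].max())
for n,c in dict(saw57=[.6483,.0665],saw76=[.57,.089],saw44=[.4712,-.2325]).items(): print(n,tocase(np.array(c+[0])))
# rim profile: walls
for nm,mm in dict(front=(P[:,0]<-.08)&(P[:,0]>-.105)&(abs(P[:,1])<.12),ym=(P[:,1]<-.115)&(P[:,1]>-.15)&(abs(P[:,0])<.08),yp=(P[:,1]>.115)&(P[:,1]<.15)&(abs(P[:,0])<.08)).items():
    w=P[mm&(P[:,2]>.054)&(P[:,2]<.066)]; print(nm,len(w),w.mean(0).round(4),np.median(w,0).round(4), np.polyfit(w[:,1],w[:,0],1)[0] if nm=="front" else np.polyfit(w[:,0],w[:,1],1)[0])
print("longbayfloor",np.median(P[(abs(P[:,0]+.045)<.02)&(abs(P[:,1]+.05)<.04)],0))
E
```

```text
227 line [ 0.19571805  0.9806602  31.143711   -8.424282  ] [-51.41788198 -48.14560714   0.92086799  49.3823379   98.17985948] [-51 -50 -49 -49  51  53  53  98]
body [31.58475166 -6.95591372 75.57616868] mid [35.71979262 14.50452303]
-52 10 [ 21.7 -55.3  67.1] 9.2
-44 14 [ 23.7 -48.2  66.1] 11.5
-36 14 [ 25.2 -39.8  66.4] 12.1
-28 13 [ 27.5 -32.   66.2] 11.5
-20 13 [ 28.8 -24.3  66. ] 16.4
-12 28 [ 29.9 -15.7  71.9] 29.3
-4 34 [31.1 -8.2 72.7] 30.4
4 33 [31.8 -0.2 71.9] 34.7
12 30 [34.5  6.2 68.8] 63.8
20 13 [35.8 14.5 67.5] 11.9
28 6 [37.8 22.9 63.5] 5.2
36 8 [41.6 30.3 62.9] 21.7
44 8 [40.7 38.2 63.9] 6.1
52 2 [41.9 43.3 62.7] 2.8
lid [0.31886618 0.09637339] 1.8794741021945671 0.25093375262514184
saw57 [ 0.03694234 -0.08381714  0.        ]
saw76 [ 0.04940918 -0.00330802  0.        ]
saw44 [-0.2819688   0.05424477  0.        ]
front 136 [-0.0942  0.0009  0.0594] [-0.0942  0.0005  0.0595] -0.0005848332936337303
ym 104 [-0.0004 -0.1276  0.0589] [ 0.0007 -0.1275  0.0591] -0.0009635139051810863
yp 95 [0.0014 0.1287 0.0592] [-0.0009  0.1287  0.0589] 0.0006348260508190706
longbayfloor [-0.04510275 -0.0494869   0.02126494]
```

```bash
cat >> h.py <<'E'
from scipy.spatial.transform import Rotation as Ro
def Rt(yaw_y,tilt=0):
    """tool y heading (deg, world); tilt raises the tool's +y end (deg)"""
    a=np.radians(yaw_y);t=np.radians(tilt);h=np.array([np.cos(a),np.sin(a),0]);u=np.array([0,0,1.])
    y=np.cos(t)*h+np.sin(t)*u; z=np.sin(t)*h-np.cos(t)*u
    return np.stack([np.cross(y,z),y,z],1)
def plan(*targets):
    o=robot.get_obs(); R=np.array(o["tool_rot"]); p=np.array(o["ee_pos"])
    print("t",round(o["time_s"],2),"tcp",p.round(4),"w",round(o["width"],3),"q",np.round(o["q"],2),"F",np.round(o["wrist_force"],1))
    for pos,T in targets:
        print((R.T@(np.array(pos)-p)*1000).round(1),np.degrees(Ro.from_matrix(R.T@T).as_rotvec()).round(1))
E
python3 - <<'E'
from h import *
plan(([.4715,-.2328,.13],Rt(-7.2)))
E
```

```text
t 0.1 tcp [ 0.1459 -0.6071  0.2091] w 1.001 q [-1.46  0.22  1.53 -0.    1.39 -0.13] F [ 0.1 -1.1 -0.1]
[ 404.  -287.8   79.7] [ -0.1  -0.1 -69.3]
```

{"op": "drive_tool", "data": {"deltas": [404, -288, 60, 0, 0, -69.3, 0.5, 404, -288, 60, 0, 0, -69.3, 0.5, 404, -288, 60, 0, 0, -69.3, 0.5, 404, -288, 60, 0, 0, -69.3, 0.5, 404, -288, 60, 0, 0, -69.3, 0.5, 404, -288, 60, 0, 0, -69.3, 0.5, 404, -288, 60, 0, 0, -69.3, 0.5, 404, -288, 60, 0, 0, -69.3, 0.5]}}

```text
time_s: 1.1
ee_pos: [0.4724, -0.2315, 0.1498]
tool_rot: [[0.124, 0.992, -0.0], [0.992, -0.124, -0.0], [-0.0, -0.0, -1.0]]
wrist_force: [0.6, -1.0, -0.3]
width: 0.751
grasp_force: 0.0
```

Run:
```python
from h import *
plan(([.4715,-.2328,.037],Rt(-7.2)))
```

```text
t 1.1 tcp [ 0.4724 -0.2315  0.1498] w 0.751 q [-0.61  0.04  1.85 -0.    1.26 -0.48] F [ 0.6 -1.  -0.3]
[ -1.4  -0.8 112.8] [-0.   0.   0.1]
```

{"op": "drive_tool", "data": {"deltas": [-1, -1, 60, 0, 0, 0, 0.5, -1, -1, 110, 0, 0, 0, 0.5, -1, -1, 110, 0, 0, 0, 0.5, -1, -1, 110, 0, 0, 0, -1, -1, -1, 110, 0, 0, 0, -1, -1, -1, 110, 0, 0, 0, -1, -1, -1, 110, 0, 0, 0, -1, -1, -1, 110, 0, 0, 0, -1]}}

```text
time_s: 2.1
ee_pos: [0.4706, -0.2343, 0.0406]
tool_rot: [[0.125, 0.992, 0.001], [0.992, -0.125, -0.0], [-0.0, 0.001, -1.0]]
wrist_force: [0.8, -0.0, -0.1]
width: 0.27
grasp_force: 0.0
```

Run:
```python
from h import *
w=toworld(-.0465,.079)
plan(([*toworld(-.0465,.079),.13],Rt(-7.2)))
```

```text
t 2.1 tcp [ 0.4706 -0.2343  0.0406] w 0.27 q [-0.61  0.18  1.92  0.    1.04 -0.49] F [ 0.8 -0.  -0.1]
[237.3 -24.2 -89.5] [0. 0. 0.]
```

The opening is already below 44 mm, so the saw is not between the pads. I need a picture.

Run:
```python
from h import *
a,P,f=grab("side"); b,_,_=grab("top")
A=cv2.resize(a[150:330,250:470],(780,600)[0:2] and (733,600)); save(A,"s1.png")
plan()
```

```text
t 2.2 tcp [ 0.4704 -0.2341  0.0402] w 0.178 q [-0.61  0.18  1.92  0.    1.04 -0.49] F [ 0.3 -1.  -0. ]
```

View pics/s1.png

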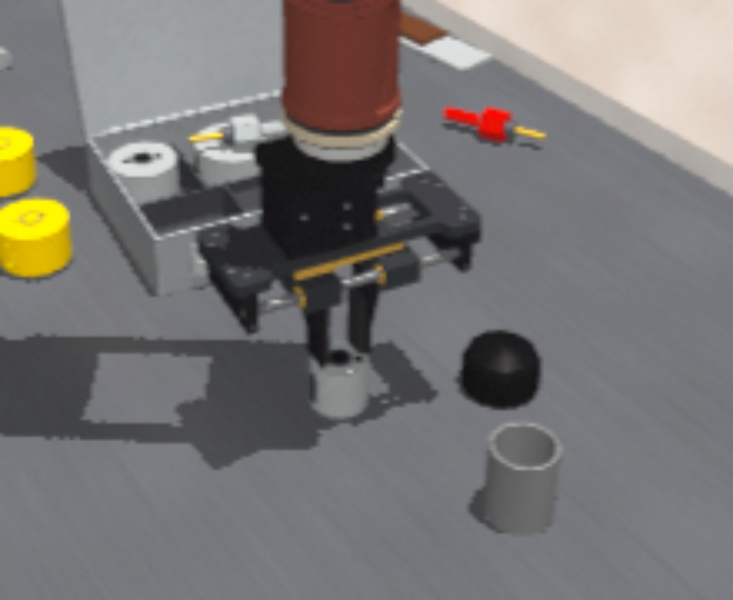

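The side view shows the fingers nearly shut behind the 44 mm saw, whose cap is at crop (340,358). The saw seems to have squeezed out towards the camera. I'll open the fingers, back off upward and re-measure.

{"op": "drive_tool", "data": {"deltas": [0, 0, 0, 0, 0, 0, 0.5, 0, 0, -60, 0, 0, 0, 0.5, 60, 0, -120, 0, 0, 0, 0.5, 120, 0, -120, 0, 0, 0, 0.5, 120, 0, -120, 0, 0, 0, 0.5]}}

```text
time_s: 2.82
ee_pos: [0.4863, -0.1126, 0.1616]
tool_rot: [[0.122, 0.993, 0.002], [0.993, -0.122, -0.0], [0.0, 0.002, -1.0]]
wrist_force: [-0.2, -0.2, -0.3]
width: 0.657
grasp_force: 0.0
```

Run:
```python
from h import *
for cam in("top","side"):
    a,P,f=grab(cam)
    m=(abs(P[...,0]-.4715)<.045)&(abs(P[...,1]+.235)<.045)&(P[...,2]>.006)&(P[...,2]<.06)
    p=P[m]; t=p[p[:,2]>.038]
    print(cam,len(p),len(t)); 
    if len(t)>10:
        c,r=cv2.minEnclosingCircle(t[:,:2].astype(np.float32)); print(t.mean(0).round(4),np.round(c,4),round(r,4),np.percentile(p[:,2],[50,90,99]))
plan()
```

```text
top 113 78
[ 0.4681 -0.2224  0.0448] [ 0.4668 -0.2211] 0.017 [0.04324609 0.04757169 0.04954431]
side 360 190
[ 0.47   -0.2359  0.045 ] [ 0.4709 -0.2334] 0.0241 [0.04044883 0.04655998 0.0480704 ]
t 2.92 tcp [ 0.4857 -0.1139  0.1604] w 0.716 q [-0.39 -0.04  1.9  -0.    1.28 -0.27] F [-0.3 -0.2 -1.1]
```

Run:
```python
from h import *
o=robot.get_obs(); p0=np.array(o["ee_pos"]); R=np.array(o["tool_rot"])
a,P,f=grab("side")
L=(P-p0)@R*1000
m=(abs(L[...,0])<25)&(abs(L[...,1])<62)&(L[...,2]>-60)&(L[...,2]<25)
q=L[m]
for a0 in range(-60,25,5):
    s=q[(q[:,2]>=a0)&(q[:,2]<a0+5)]
    if len(s): 
        l=s[s[:,1]<0]; r=s[s[:,1]>0]
        print(a0,len(s),[ (len(k),np.percentile(k[:,0],[5,95]).round(0),np.percentile(k[:,1],[5,95]).round(0)) for k in(l,r) if len(k)])
v,u=np.where(m); print(u.min(),u.max(),v.min(),v.max())
plan()
```

```text
-60 29 [(14, array([-12.,   6.]), array([-46., -32.])), (15, array([-14.,   5.]), array([31., 44.]))]
-55 23 [(11, array([-13.,   5.]), array([-44., -33.])), (12, array([-13.,  10.]), array([31., 43.]))]
-50 24 [(11, array([-12.,   8.]), array([-42., -32.])), (13, array([-13.,   5.]), array([31., 42.]))]
-45 24 [(11, array([-11.,   3.]), array([-42., -33.])), (13, array([-11.,   3.]), array([31., 41.]))]
-40 21 [(9, array([-12.,   8.]), array([-41., -32.])), (12, array([-12.,   3.]), array([31., 38.]))]
-35 23 [(11, array([-13.,   6.]), array([-40., -33.])), (12, array([-13.,  10.]), array([31., 38.]))]
-30 22 [(10, array([-13.,   7.]), array([-40., -35.])), (12, array([-12.,   8.]), array([31., 38.]))]
-25 21 [(9, array([-12.,   3.]), array([-40., -32.])), (12, array([-12.,   6.]), array([31., 39.]))]
-20 17 [(9, array([-11.,   4.]), array([-40., -35.])), (8, array([-10.,   8.]), array([31., 37.]))]
-15 12 [(6, array([-11.,   9.]), array([-40., -34.])), (6, array([-11.,   4.]), array([32., 38.]))]
312 348 172 196
t 2.98 tcp [ 0.4853 -0.115   0.1598] w 0.734 q [-0.39 -0.04  1.9  -0.    1.28 -0.27] F [-0.   0.2  0.4]
```

The side depth puts the fingertips about 11 mm behind the reported TCP, not 8 mm ahead. That would explain the miss, since the tips passed above the cap. One close crop to check it.

Run:
```python
from h import *
o=robot.get_obs(); p0=np.array(o["ee_pos"]); R=np.array(o["tool_rot"])
a,P,f=grab("side")
fl=200/np.tan(np.radians(f["fov_y"])/2)
def pix(w):
    c=(w-np.array(f["eye"]))@np.array(f["rotation"]); return np.array([c[0]/c[2]*fl+f["cx"],c[1]/c[2]*fl+f["cy"]])
b=cv2.resize(a[130:250,260:400],None,fx=5,fy=5,interpolation=cv2.INTER_CUBIC)
for z,col in((0,(255,0,0)),(8,(0,255,0)),(-11,(255,0,255))):
    for y in(-40,-32,32,40):
        q=(pix(p0+R@np.array([-9.5,y,z])/1000)-[260,130]+.5)*5; cv2.circle(b,tuple(int(k) for k in q),4,col,-1)
save(b,"s2.png")
L=(P-p0)@R*1000
m=(abs(L[...,0])<25)&(abs(L[...,1])<62)&(L[...,2]>-60)&(L[...,2]<25)
print(np.sort(L[m][:,2])[-12:].round(1),robot.tip_extent)
```

```text
[-16.4 -15.8 -15.5 -15.1 -15.  -14.7 -14.6 -14.  -13.  -12.9 -12.4 -11.7] 0.008
```

View pics/s2.png

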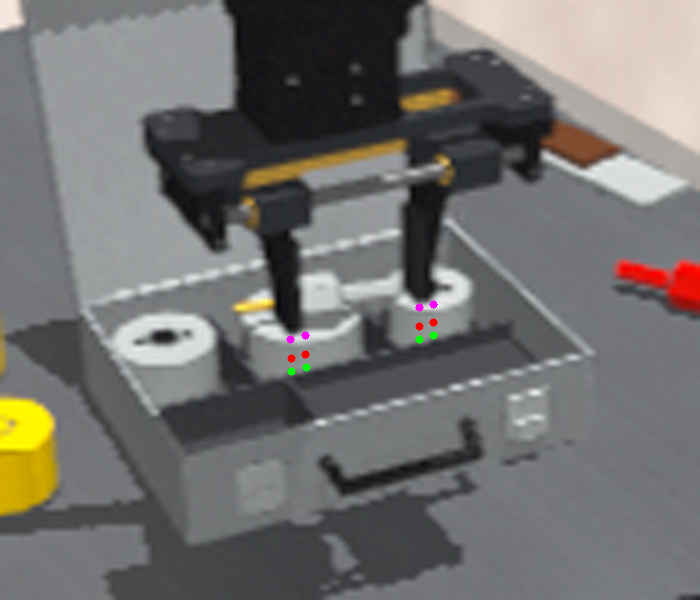

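The tips end just above the magenta −11 mm marks, at about −13 mm. So I'll treat the true tip as TCP − 13 mm along tool z. Retrying the saw on that basis.

Run:
```python
from h import *
plan(([.471,-.2335,.018],Rt(-7.2)))
```

```text
t 3.02 tcp [ 0.4851 -0.1156  0.1594] w 0.738 q [-0.39 -0.04  1.9  -0.    1.28 -0.27] F [-0.2 -0.2  0.2]
[-118.6    0.9  141.5] [-0.1  0.   0. ]
```

{"op": "drive_tool", "data": {"deltas": [-60, 1, 0, 0, 0, 0, 0.6, -119, 1, 0, 0, 0, 0, 0.6, -119, 1, 60, 0, 0, 0, 0.6, -119, 1, 110, 0, 0, 0, 0.6, -119, 1, 140, 0, 0, 0, 0.6, -119, 1, 141, 0, 0, 0, 0.6, -119, 1, 141, 0, 0, 0, -1, -119, 1, 141, 0, 0, 0, -1]}}

```text
time_s: 4.03
ee_pos: [0.4728, -0.2345, 0.0209]
tool_rot: [[0.126, 0.992, 0.003], [0.992, -0.126, -0.002], [-0.002, 0.003, -1.0]]
wrist_force: [0.2, 0.0, 0.1]
width: 0.655
grasp_force: 0.0
```

{"op": "drive_tool", "data": {"deltas": [0, 0, 0, 0, 0, 0, -1, 0, 0, 0, 0, 0, 0, -1, 0, 0, 0, 0, 0, 0, -1]}}

```text
time_s: 4.4
ee_pos: [0.4725, -0.2338, 0.0204]
tool_rot: [[0.125, 0.992, 0.002], [0.992, -0.125, -0.001], [-0.001, 0.002, -1.0]]
wrist_force: [-0.9, 0.1, 5.1]
width: 0.494
grasp_force: 30.0
```

Run:
```python
from h import *
plan(([*toworld(-.0465,.079),.12],Rt(-7.2)))
```

```text
t 4.4 tcp [ 0.4725 -0.2338  0.0204] w 0.494 q [-0.61  0.21  1.93 -0.    1.   -0.48] F [-0.9  0.1  5.1]
[236.6 -25.8 -99.9] [0.1 0.1 0. ]
```

{"op": "drive_tool", "data": {"deltas": [0, 0, -50, 0, 0, 0, -1, 0, 0, -100, 0, 0, 0, -1, 60, -7, -100, 0, 0, 0, -1, 120, -14, -100, 0, 0, 0, -1, 180, -20, -100, 0, 0, 0, -1, 237, -26, -100, 0, 0, 0, -1, 237, -26, -100, 0, 0, 0, -1]}}

```text
time_s: 5.28
ee_pos: [0.4745, 0.0089, 0.1187]
tool_rot: [[0.119, 0.993, -0.001], [0.993, -0.119, 0.001], [0.001, -0.001, -1.0]]
wrist_force: [-0.8, -1.1, -1.4]
width: 0.495
grasp_force: 30.0
```

Run:
```python
from h import *
plan(([*toworld(-.0465,.079),.026],Rt(-7.2)))
```

```text
t 5.28 tcp [0.4745 0.0089 0.1187] w 0.495 q [-0.15 -0.05  2.    0.    1.2  -0.03] F [-0.8 -1.1 -1.4]
[-4.5  2.4 92.7] [-0.1 -0.1  0.4]
```

{"op": "drive_tool", "data": {"deltas": [-2, 1, 20, 0, 0, 0, -1, -2, 1, 45, 0, 0, 0, -1, -2, 1, 65, 0, 0, 0, -1, -2, 1, 80, 0, 0, 0, -1, -2, 1, 88, 0, 0, 0, -1, -2, 1, 91, 0, 0, 0, -1, -2, 1, 91, 0, 0, 0, -1]}}

```text
time_s: 6.15
ee_pos: [0.4765, 0.0029, 0.0285]
tool_rot: [[0.125, 0.992, 0.001], [0.992, -0.125, -0.0], [-0.0, 0.001, -1.0]]
wrist_force: [0.0, -0.1, -1.7]
width: 0.498
grasp_force: 30.0
```

Run:
```python
from h import *
plan(([*toworld(-.0465,.079),.026],Rt(-7.2)))
```

```text
t 6.15 tcp [0.4765 0.0029 0.0285] w 0.498 q [-0.16  0.09  2.05 -0.    1.   -0.03] F [ 0.  -0.1 -1.7]
[ 1.3 -0.4  2.5] [0. 0. 0.]
```

{"op": "drive_tool", "data": {"deltas": [1, 0, 3, 0, 0, 0, -1, 1, 0, 3, 0, 0, 0, 0.22, 1, 0, 3, 0, 0, 0, 0.22, 1, 0, 3, 0, 0, 0, 0.22, 1, 0, -30, 0, 0, 0, 0.22, 1, 0, -90, 0, 0, 0, 0.1, 1, 0, -150, 0, 0, 0, 0.06, 1, 0, -150, 0, 0, 0, 0.06]}}

```text
time_s: 7.15
ee_pos: [0.4803, 0.0034, 0.1844]
tool_rot: [[0.125, 0.992, 0.012], [0.992, -0.125, -0.002], [-0.0, 0.012, -1.0]]
wrist_force: [0.4, 0.1, 0.1]
width: 0.532
grasp_force: 0.0
```

Run:
```python
from h import *
a,P,f=grab("side"); P=tocase(P)
m=(P[...,0]>-.09)&(P[...,0]<-.003)&(P[...,1]>.034)&(P[...,1]<.126)&(P[...,2]>.042)&(P[...,2]<.056)
print(m.sum(),P[m].mean(0) if m.any() else 0)
arb=toworld(.0314,-.0074); hz=82.77-11.3
T=Rt(hz,12); tip=np.array([*arb,.0625])+.008*T[:,2]
tcp=tip+.013*T[:,2]; print(arb,tcp)
plan((tcp+[0,0,.12],T),(tcp,T))
```

```text
123 [-0.04930363  0.08059332  0.04892787]
[0.57179294 0.07061903] [0.5731805  0.07475882 0.0419589 ]
t 7.2 tcp [0.4784 0.0037 0.1812] w 0.532 q [-0.16 -0.12  1.94  0.    1.32 -0.03] F [-0.4 -0.5 -1.4]
[82.4 85.1 19.7] [ -9.8   8.5 -78.3]
[ 82.4  84.3 139.7] [ -9.8   8.5 -78.3]
```

The saw is seated, with its cap at z 49 mm inside the short bay. Now going above the arbor.

{"op": "drive_tool", "data": {"deltas": [82, 85, 20, -9.8, 8.5, -78.3, 0.06, 82, 85, 20, -9.8, 8.5, -78.3, 0.06, 82, 85, 20, -9.8, 8.5, -78.3, 0.06, 82, 85, 20, -9.8, 8.5, -78.3, 0.06, 82, 85, 20, -9.8, 8.5, -78.3, 0.06, 82, 85, 20, -9.8, 8.5, -78.3, 0.06, 82, 85, 20, -9.8, 8.5, -78.3, 0.06, 82, 85, 20, -9.8, 8.5, -78.3, 0.06]}}

```text
time_s: 8.2
ee_pos: [0.5695, 0.0745, 0.1557]
tool_rot: [[-0.949, 0.31, 0.057], [0.315, 0.928, 0.199], [0.009, 0.207, -0.978]]
wrist_force: [-0.0, 0.1, 0.4]
width: 0.531
grasp_force: 0.0
```

Run:
```python
from h import *
a,P,f=grab("side"); o=robot.get_obs(); p0=np.array(o["ee_pos"]); R=np.array(o["tool_rot"])
print(R.round(3))
L=(P-p0)@R*1000
for y0 in range(-110,111,10):
    m=(abs(L[...,0])<50)&(L[...,1]>=y0)&(L[...,1]<y0+10)&(L[...,2]>-160)&(L[...,2]<0)&(P[...,2]>.09)
    # exclude lid
    Cs=tocase(P); m&=Cs[...,0]<.094+.319*(Cs[...,2]-.0605)-.01
    if m.sum(): print(y0,m.sum(),np.sort(L[m][:,2])[-5:].round(0))
# arbor position now (side)
Cs=tocase(P); m=(Cs[...,2]>.058)&(Cs[...,2]<.08)&(Cs[...,0]>.005)&(Cs[...,0]<.06)&(abs(Cs[...,1]+.007)<.06); print(m.sum(),np.median(Cs[m],0) if m.any() else 0)
T=Rt(82.77-11.3,12); tcp=np.array([*toworld(.0314,-.0074),.0625])+.021*T[:,2]
plan((tcp,T))
```

```text
[[-0.949  0.309  0.057]
 [ 0.314  0.928  0.2  ]
 [ 0.009  0.207 -0.978]]
-100 167 [-106. -106. -106. -106.  -90.]
-90 228 [-83. -83. -82. -82. -81.]
-80 61 [-123. -123. -123. -122. -115.]
-70 44 [-124. -124. -124. -123. -117.]
-60 131 [-95. -92. -90. -90. -90.]
-50 124 [-106. -101.  -98.  -96.  -92.]
-40 82 [-15. -15. -15. -13. -12.]
-30 25 [-23. -22. -17. -16. -16.]
-20 23 [-104. -102. -101. -101. -100.]
-10 11 [-100. -100.  -98.  -97.  -97.]
0 9 [-100.  -99.  -99.  -97.  -97.]
10 12 [-103. -100.  -99.  -99.  -99.]
20 32 [-90. -90. -89. -88. -86.]
30 20 [-102. -101.  -98.  -95.  -94.]
40 17 [-104. -101.  -98.  -96.  -89.]
50 9 [-107. -107. -106. -106. -105.]
60 20 [-117. -116. -116. -102.  -99.]
70 28 [-100.  -99.  -98.  -98.  -86.]
80 24 [-93. -91. -88. -87. -85.]
90 4 [-126. -126. -125. -123.]
158 [ 0.02539282 -0.00664697  0.06710148]
t 8.25 tcp [0.5696 0.0744 0.1557] w 0.527 q [-0.14  0.09  1.79  0.22  1.24 -1.46] F [-1.  -1.4  0.1]
[ -4.3 -22.1 111.6] [-0.  -0.6  0.1]
```

{"op": "drive_tool", "data": {"deltas": [-4, -8, 40, 0, 0, 0, 0.06, -4, -15, 75, 0, 0, 0, 0.06, -4, -20, 100, 0, 0, 0, 0.06, -4, -22, 111, 0, 0, 0, 0.06, -4, -22, 111, 0, 0, 0, 0.06, -4, -22, 111, 0, 0, 0, 0.06]}}

```text
time_s: 9.0
ee_pos: [0.5748, 0.0751, 0.0452]
tool_rot: [[-0.948, 0.313, 0.061], [0.319, 0.927, 0.199], [0.005, 0.208, -0.978]]
wrist_force: [0.3, 0.2, -0.3]
width: 0.528
grasp_force: 0.0
```

Run:
```python
from h import *
T=Rt(82.77-11.3,12); tcp=np.array([*toworld(.0314,-.0074),.0625])+.021*T[:,2]
plan((tcp,T))
a,P,f=grab("side"); save(cv2.resize(a[130:250,260:400],None,fx=5,fy=5,interpolation=cv2.INTER_CUBIC),"s3.png")
```

```text
t 9.0 tcp [0.5748 0.0751 0.0452] w 0.528 q [-0.13  0.24  1.85  0.24  1.03 -1.5 ] F [ 0.3  0.2 -0.3]
[ 1.4 -1.5  3. ] [-0.  -0.3 -0.1]
```

View pics/s3.png

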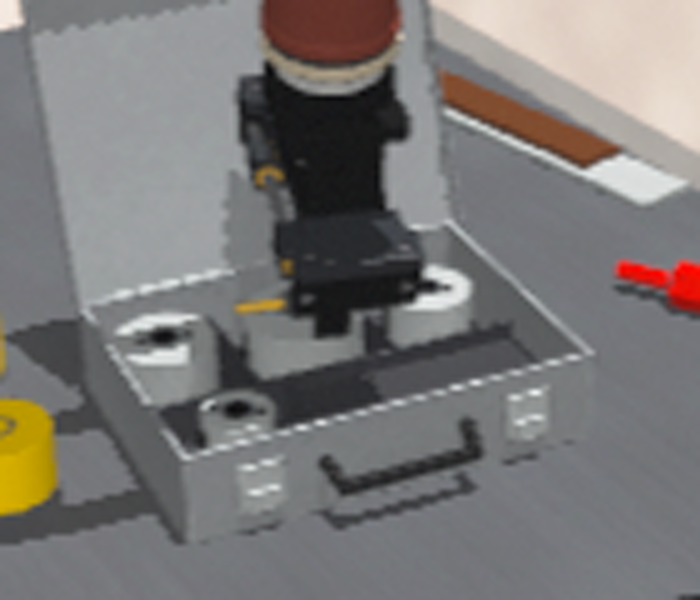

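The picture shows the 44 mm saw in the short bay at (237,415). The gripper straddles the arbor, with the pilot at (262,305), and it is clear of the lid. Closing now.

{"op": "drive_tool", "data": {"deltas": [1, -1, 2, 0, 0, 0, 0.06, 1, -1, 2, 0, 0, 0, -1, 1, -1, 2, 0, 0, 0, -1, 1, -1, 2, 0, 0, 0, -1, 1, -1, 2, 0, 0, 0, -1, 1, -1, 2, 0, 0, 0, -1]}}

```text
time_s: 9.8
ee_pos: [0.5736, 0.0751, 0.0431]
tool_rot: [[-0.948, 0.312, 0.061], [0.318, 0.927, 0.199], [0.006, 0.208, -0.978]]
wrist_force: [0.7, 1.5, 2.4]
width: 0.334
grasp_force: 30.0
```

Run:
```python
from h import *
o=robot.get_obs(); p=np.array(o["ee_pos"]); print(o["grasp_force"])
T=Rt(82.77-11.3,12)
plan((p+[0,0,.08],T))
```

```text
29.999908693134785
t 9.8 tcp [0.5736 0.0751 0.0431] w 0.334 q [-0.13  0.24  1.85  0.24  1.02 -1.51] F [0.7 1.5 2.4]
[  0.4  16.6 -78.2] [ 0.  -0.3 -0.1]
```

{"op": "drive_tool", "data": {"deltas": [0, 4, -20, 0, 0, 0, -1, 0, 10, -50, 0, 0, 0, -1, 0, 17, -80, 0, 0, 0, -1, 0, 17, -80, 0, 0, 0, -1]}}

```text
time_s: 10.3
ee_pos: [0.5757, 0.0742, 0.1268]
tool_rot: [[-0.948, 0.311, 0.065], [0.318, 0.927, 0.197], [0.001, 0.208, -0.978]]
wrist_force: [0.3, -0.3, -2.7]
width: 0.329
grasp_force: 30.0
```

Run:
```python
from h import *
plan(([*toworld(-.0465,-.049),.11],Rt(82.77)))
print(robot.get_obs()["grasp_force"])
```

```text
t 10.3 tcp [0.5757 0.0742 0.1268] w 0.329 q [-0.14  0.13  1.8   0.22  1.17 -1.47] F [ 0.3 -0.3 -2.7]
[-53.6 -74.7   1.2] [ 12.    1.1 -11.3]
29.999342914670706
```

{"op": "drive_tool", "data": {"deltas": [-25, -35, 0, 6, 0.5, -5, -1, -54, -75, 1, 12, 1.1, -11.3, -1, -54, -75, 1, 12, 1.1, -11.3, -1, -54, -75, 1, 12, 1.1, -11.3, -1]}}

```text
time_s: 10.8
ee_pos: [0.6002, -0.0112, 0.1056]
tool_rot: [[-0.992, 0.127, -0.008], [0.127, 0.992, 0.002], [0.008, 0.001, -1.0]]
wrist_force: [-0.1, -0.2, -1.8]
width: 0.333
grasp_force: 30.0
```

Run:
```python
from h import *
plan(([*toworld(-.0465,-.049),.018],Rt(82.77)))
a,P,f=grab("side"); save(cv2.resize(a[130:250,260:400],None,fx=5,fy=5,interpolation=cv2.INTER_CUBIC),"s4.png")
```

```text
t 10.8 tcp [ 0.6002 -0.0112  0.1056] w 0.333 q [-0.15  0.26  1.68  0.    1.21 -1.59] F [-0.1 -0.2 -1.8]
[-3.8 -0.4 87.6] [ 0.1 -0.5 -0. ]
```

View pics/s4.png

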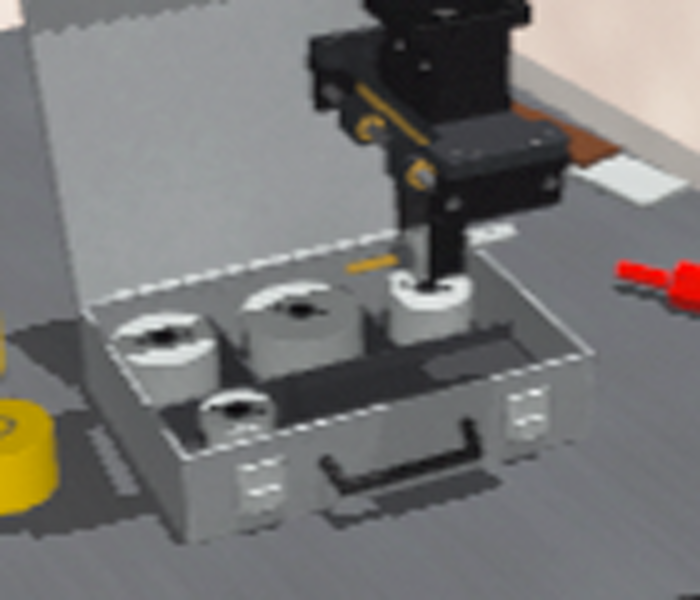

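The arbor is held level, with its pilot at (370,265) and shank at (495,235). Lowering it into the long bay.

{"op": "drive_tool", "data": {"deltas": [-2, 0, 25, 0, 0, 0, -1, -4, 0, 50, 0, 0, 0, -1, -4, 0, 70, 0, 0, 0, -1, -4, 0, 80, 0, 0, 0, -1, -4, 0, 86, 0, 0, 0, -1, -4, 0, 86, 0, 0, 0, -1]}}

```text
time_s: 11.6
ee_pos: [0.6054, -0.0122, 0.0218]
tool_rot: [[-0.992, 0.126, -0.004], [0.126, 0.992, 0.001], [0.004, -0.0, -1.0]]
wrist_force: [-0.3, -0.4, -2.1]
width: 0.333
grasp_force: 30.0
```

Run:
```python
from h import *
plan(([*toworld(-.0465,-.049),.018],Rt(82.77)))
```

```text
t 11.6 tcp [ 0.6054 -0.0122  0.0218] w 0.333 q [-0.15  0.38  1.71 -0.    1.06 -1.6 ] F [-0.3 -0.4 -2.1]
[2.1 0.  3.8] [-0.  -0.2  0. ]
```

{"op": "drive_tool", "data": {"deltas": [0, 0, 4, 0, 0, 0, -1, 0, 0, 4, 0, 0, 0, -1, 0, 0, 4, 0, 0, 0, 0.06, 0, 0, 4, 0, 0, 0, 0.06, 0, 0, 4, 0, 0, 0, 0.06, 0, 0, -50, 0, 0, 0, 0.06, 0, 0, -110, 0, 0, 0, 0.06, 0, 0, -150, 0, 0, 0, 0.06]}}

```text
time_s: 12.6
ee_pos: [0.6072, -0.0124, 0.1754]
tool_rot: [[-0.992, 0.126, -0.0], [0.126, 0.992, -0.0], [0.0, -0.0, -1.0]]
wrist_force: [-0.0, -0.2, -0.3]
width: 0.529
grasp_force: 0.0
```

Run:
```python
from h import *
a,P,f=grab("side"); P=tocase(P)
m=(P[...,0]>-.09)&(P[...,0]<-.003)&(P[...,1]>-.125)&(P[...,1]<.027)&(P[...,2]>.03)&(P[...,2]<.07)
p=P[m]; print(m.sum(),p.mean(0).round(4),np.percentile(p,[2,98],axis=0).round(3))
save(cv2.resize(a[130:250,260:400],None,fx=5,fy=5,interpolation=cv2.INTER_CUBIC),"s5.png"); plan()
```

```text
148 [-0.0482 -0.0528  0.0415] [[-0.063 -0.103  0.031]
 [-0.004  0.002  0.052]]
t 12.65 tcp [ 0.6099 -0.0128  0.1813] w 0.53 q [-0.15  0.2   1.6  -0.    1.33 -1.6 ] F [ 2.3 -0.   4.9]
```

View pics/s5.png

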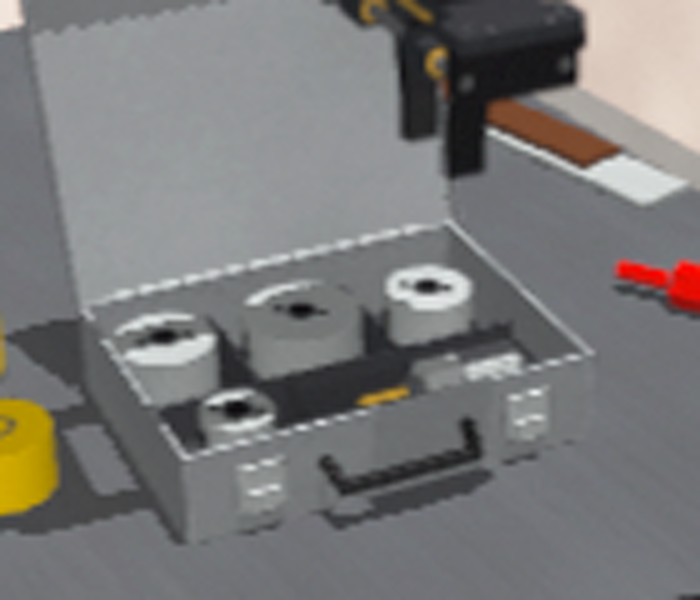

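The arbor lies in the long bay: body at (437,372), axis about 36 mm up, and the grip has let go. Both parts are below the rim. Next I'll raise the tool and go behind the lid.

Run:
```python
from h import *
T=Rt(-7.23)
plan(([*toworld(-.05,-.02),.36],T),([*toworld(.195,0),.36],T))
```

```text
t 12.65 tcp [ 0.6099 -0.0128  0.1813] w 0.53 q [-0.15  0.2   1.6  -0.    1.33 -1.6 ] F [ 2.3 -0.   4.9]
[  34.4   -3.5 -179. ] [ 0.3  0.3 90. ]
[  54.3  241.5 -179.2] [ 0.3  0.3 90. ]
```

{"op": "drive_tool", "data": {"deltas": [5, 0, -60, 0, 0, 10, -1, 15, 0, -120, 0, 0, 20, -1, 34, 0, -180, 0, 0, 30, -1, 34, 20, -180, 0, 0, 40, -1, 40, 80, -180, 0, 0, 50, -1, 45, 140, -180, 0, 0, 60, -1, 50, 200, -180, 0, 0, 70, -1, 54, 241, -180, 0, 0, 80, -1]}}

```text
time_s: 13.65
ee_pos: [0.583, 0.2361, 0.3518]
tool_rot: [[-0.044, 0.999, -0.004], [0.999, 0.044, 0.001], [0.001, -0.004, -1.0]]
wrist_force: [0.3, -0.7, 0.2]
width: 0.003
grasp_force: 0.0
```

```bash
cat >> h.py <<'E'
def lidtcp(a,r=.175,press=.003):
    if a>1.5708: x=.0955-.191*np.cos(a)+.003*np.sin(a)+.0095-press; z=.0605+.191*np.sin(a)-.028
    else: n=.003-press; x=.0955-r*np.cos(a)+n*np.sin(a)+.0095; z=.0605+r*np.sin(a)+n*np.cos(a)
    return np.array([*toworld(x,0),z-.013])
E
python3 - <<'E'
from h import *
T=Rt(-7.23)
plan(([*toworld(.190,0),.36],T),([*toworld(.190,0),.197],T),*[(lidtcp(a),T) for a in(1.88,1.7,1.5,1.3,1.1,.9,.7,.5,.3,.15,.0)])
E
```

```text
t 13.65 tcp [0.583  0.2361 0.3518] w 0.003 q [0.26 0.18 1.31 0.   1.65 0.21] F [ 0.3 -0.7  0.2]
[-7.3  1.  -8.2] [-0.3 -0.   9.8]
[ -7.5   1.7 154.8] [-0.3 -0.   9.8]
[-34.1  -2.9 150.3] [-0.3 -0.   9.8]
[-67.   -8.6 142.8] [-0.3 -0.   9.8]
[-103.4  -14.9  129.7] [-0.3 -0.   9.8]
[-137.3  -20.7  135.6] [-0.3 -0.   9.8]
[-169.5  -26.2  148.2] [-0.3 -0.   9.8]
[-198.4  -31.1  167.1] [-0.3 -0.   9.8]
[-223.2  -35.2  191.4] [-0.3 -0.   9.8]
[-242.7  -38.5  220.3] [-0.3 -0.   9.8]
[-256.1  -40.6  252.5] [-0.3 -0.   9.8]
[-261.9  -41.5  278. ] [-0.3 -0.   9.8]
[-263.9  -41.7  304.2] [-0.3 -0.   9.8]
```

Descending behind the lid while finishing the turn, then re-planning.

{"op": "drive_tool", "data": {"deltas": [-3, 1, 30, 0, 0, 9.8, -1, -3, 1, 90, 0, 0, 9.8, -1, -3, 1, 152, 0, 0, 9.8, -1, -3, 1, 152, 0, 0, 9.8, -1]}}

```text
time_s: 14.15
ee_pos: [0.5795, 0.2296, 0.1934]
tool_rot: [[0.122, 0.992, -0.017], [0.993, -0.122, -0.003], [-0.005, -0.016, -1.0]]
wrist_force: [-0.4, 1.1, 0.2]
width: 0.008
grasp_force: 0.0
```

Run:
```python
from h import *
T=Rt(-7.23)
plan(*[(lidtcp(a),T) for a in(1.88,1.7,1.5,1.3,1.1,.9,.7,.5,.3,.15,.0)])
```

```text
t 14.15 tcp [0.5795 0.2296 0.1934] w 0.008 q [0.25 0.24 1.53 0.   1.38 0.37] F [-0.4  1.1  0.2]
[-27.1   4.7  -8. ] [-0.9  0.3  0.2]
[-60.5   4.4 -15.3] [-0.9  0.3  0.2]
[-97.6   4.1 -28.3] [-0.9  0.3  0.2]
[-132.     4.1  -22.2] [-0.9  0.3  0.2]
[-164.5    4.1   -9.4] [-0.9  0.3  0.2]
[-193.8    4.3    9.7] [-0.9  0.3  0.2]
[-218.8    4.6   34.1] [-0.9  0.3  0.2]
[-238.3    5.    63. ] [-0.9  0.3  0.2]
[-251.8    5.5   95.3] [-0.9  0.3  0.2]
[-257.5    5.9  120.9] [-0.9  0.3  0.2]
[-259.4    6.3  147. ] [-0.9  0.3  0.2]
```

{"op": "drive_tool", "data": {"deltas": [-20, 4, -6, 0, 0, 0, -1, -36, 4, -10, 0, 0, 0, -1, -52, 4, -13, 0, 0, 0, -1, -68, 4, -17, 0, 0, 0, -1, -84, 4, -22, 0, 0, 0, -1, -98, 4, -27, 0, 0, 0, -1, -115, 4, -25, 0, 0, 0, -1, -132, 4, -22, 0, 0, 0, -1]}}

```text
time_s: 15.15
ee_pos: [0.5715, 0.098, 0.2218]
tool_rot: [[0.122, 0.993, -0.005], [0.993, -0.122, 0.0], [-0.0, -0.005, -1.0]]
wrist_force: [-0.7, 2.6, -0.3]
width: 0.011
grasp_force: 1.1
```

```bash
cat > lid.py <<'E'
from h import *
T=Rt(-7.23)
a,P,f=grab("side"); P=tocase(P)
m=(P[...,1]>.05)&(P[...,1]<.125)&(P[...,0]>-.1)&(P[...,0]<.16)&(P[...,2]>.066)&(P[...,2]<.26)
p=P[m]; d=p[:,[0,2]]-[.0955,.0605]; an=np.arctan2(d[:,1],-d[:,0]); r=np.hypot(*d.T); k=(r<.195)&(r>.05)
print("lid",k.sum(),np.percentile(an[k],[10,50,90]).round(2))
plan(*[(lidtcp(a),T) for a in(1.3,1.1,.9,.7,.5,.3,.15,.0)])
E
python3 lid.py
```

```text
lid 860 [1.27 1.29 1.31]
t 15.2 tcp [0.5712 0.096  0.221 ] w 0.003 q [ 0.03  0.11  1.63 -0.    1.41  0.15] F [0.3 0.8 1.2]
[ 1.8 -3.6  4.9] [-0.3  0.1  0.2]
[-30.8  -3.6  17.7] [-0.3  0.1  0.2]
[-60.2  -3.6  36.6] [-0.3  0.1  0.2]
[-85.2  -3.5  61. ] [-0.3  0.1  0.2]
[-104.8   -3.4   89.9] [-0.3  0.1  0.2]
[-118.4   -3.3  122.1] [-0.3  0.1  0.2]
[-124.2   -3.1  147.7] [-0.3  0.1  0.2]
[-126.1   -3.   173.8] [-0.3  0.1  0.2]
```

The lid is moving well (1.29 rad). Following the arc.

{"op": "drive_tool", "data": {"deltas": [-15, -3, 11, 0, 0, 0, -1, -31, -3, 18, 0, 0, 0, -1, -46, -3, 27, 0, 0, 0, -1, -60, -3, 37, 0, 0, 0, -1, -73, -3, 48, 0, 0, 0, -1, -85, -3, 61, 0, 0, 0, -1, -95, -3, 75, 0, 0, 0, -1, -105, -3, 90, 0, 0, 0, -1]}}

```text
time_s: 16.2
ee_pos: [0.5555, -0.0054, 0.1309]
tool_rot: [[0.122, 0.992, -0.004], [0.993, -0.122, 0.0], [-0.0, -0.004, -1.0]]
wrist_force: [2.3, 0.4, 2.0]
width: 0.005
grasp_force: 0.6
```

```bash
python3 lid.py
```

```text
lid 159 [0.45 0.49 0.53]
t 16.25 tcp [ 0.5539 -0.0062  0.1285] w 0.005 q [-0.15  0.13  1.79 -0.    1.23 -0.03] F [ 0.4 -0.9 -1. ]
[105.2   0.3 -87.8] [-0.5  0.   0.2]
[ 72.6   0.3 -75.1] [-0.5  0.   0.2]
[ 43.2   0.4 -56.2] [-0.5  0.   0.2]
[ 18.2   0.5 -31.8] [-0.5  0.   0.2]
[-1.5  0.6 -3. ] [-0.5  0.   0.2]
[-15.1   0.9  29.2] [-0.5  0.   0.2]
[-21.    1.1  54.8] [-0.5  0.   0.2]
[-22.9   1.3  81. ] [-0.5  0.   0.2]
```

{"op": "drive_tool", "data": {"deltas": [-8, 0, 12, 0, 0, 0, -1, -15, 0, 28, 0, 0, 0, -1, -18, 0, 42, 0, 0, 0, -1, -21, 0, 55, 0, 0, 0, -1, -22, 0, 65, 0, 0, 0, -1, -23, 0, 73, 0, 0, 0, -1, -23, 0, 79, 0, 0, 0, -1, -23, 0, 79, 0, 0, 0, -1]}}

```text
time_s: 17.25
ee_pos: [0.5521, -0.0273, 0.0524]
tool_rot: [[0.122, 0.993, -0.005], [0.993, -0.122, 0.001], [0.0, -0.005, -1.0]]
wrist_force: [0.9, -0.1, -0.1]
width: 0.005
grasp_force: 0.0
```

```bash
cat > shut.py <<'E'
from h import *
for cam in("side","top"):
    a,P,f=grab(cam); P=tocase(P)
    m=(P[...,1]>-.125)&(P[...,1]<.125)&(P[...,0]>-.09)&(P[...,0]<.09)&(P[...,2]>.05)&(P[...,2]<.078)
    p=P[m]; r=np.polyfit(p[:,0],p[:,2],1); print(cam,"lid",m.sum(),"slope",-r[0],"z at hinge/front",np.polyval(r,.0955),np.polyval(r,-.0955))
plan((lidtcp(0),Rt(-7.23)))
E
python3 shut.py
```

```text
side lid 1841 slope 0.0027531256282212367 z at hinge/front 0.06408682232966535 0.0646126693246556
top lid 3055 slope 0.0035166207257057744 z at hinge/front 0.06285763132792446 0.06352930588653427
t 17.35 tcp [ 0.5525 -0.0274  0.053 ] w 0.004 q [-0.19  0.22  1.84 -0.    1.08 -0.07] F [-0.1 -0.3 -0.2]
[-1.8 -0.6  5.5] [-0.2 -0.   0.2]
```

The lid is nearly flat (about 0.003 rad). I'll press lightly to seat it, then retreat.

{"op": "drive_tool", "data": {"deltas": [-1, 0, 3, 0, 0, 0, -1, -1, 0, 5, 0, 0, 0, -1, -1, 0, 5, 0, 0, 0, -1]}}

```text
time_s: 17.73
ee_pos: [0.5531, -0.0281, 0.0513]
tool_rot: [[0.122, 0.993, -0.003], [0.993, -0.122, 0.001], [0.0, -0.004, -1.0]]
wrist_force: [-9.8, 3.2, 22.1]
width: 0.004
grasp_force: 10.9
```

{"op": "drive_tool", "data": {"deltas": [0, 0, -30, 0, 0, 0, -1, 0, 0, -90, 0, 0, 0, -1, 0, 0, -150, 0, 0, 0, -1, -60, 0, -180, 0, 0, 0, -1, -120, 0, -180, 0, 0, 0, -1, -180, 0, -180, 0, 0, 0, -1, -180, 0, -180, 0, 0, 0, -1, -180, 0, -180, 0, 0, 0, -1]}}

```text
time_s: 18.73
ee_pos: [0.531, -0.2071, 0.2278]
tool_rot: [[0.123, 0.992, -0.004], [0.992, -0.123, 0.001], [0.001, -0.005, -1.0]]
wrist_force: [0.2, 0.0, -0.2]
width: 0.003
grasp_force: 0.0
```

Run:
```python
exec(open("shut.py").read())
a,P,f=grab("top"); save(a,"top9.png")
```

```text
side lid 2444 slope -0.0007013022666973456 z at hinge/front 0.0641424534001662 0.06400850466722699
top lid 6006 slope 0.0010334153160214943 z at hinge/front 0.06297667144030256 0.06317405376566265
t 18.82 tcp [ 0.5313 -0.206   0.2279] w 0.005 q [-0.51  0.08  1.65 -0.    1.42 -0.39] F [-0.3  0.7  0.2]
[178.   -0.4 180.4] [-0.3 -0.   0.3]
```

View pics/top9.png

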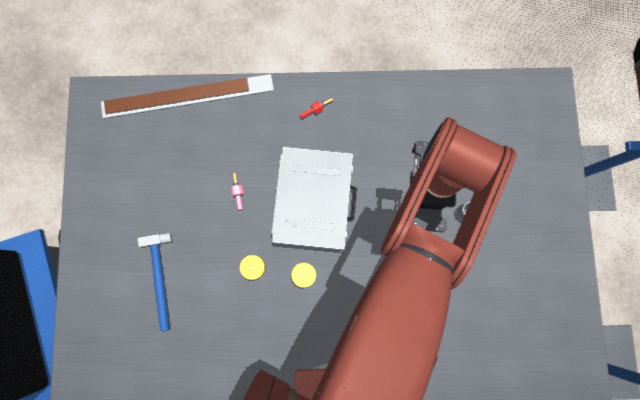

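The lid is flat and shut at (313,198), the arm is clear of everything, and the hammer at (157,285) and the look-alikes are where they started. Handing in.

```bash
python3 -c "
from bench import job
print(job.close_job())"
```

```text
the job is handed in; nothing more can be done
None
```

I packed the arbor in the long bay and the 44 mm saw in the short bay, closed the lid gently (within about 0.001 rad of flat) and handed the job in at about 19 s; the hand-in call returned no verdict.

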